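# Refit the fuse carrier in the bench transformer and hold it pressed home

### The arm

A 6-joint arm with a two-finger parallel gripper is mounted at the origin on the work surface. World frame = base frame: x ahead of the robot, y to its left, z up, the work surface at z = 0. Lengths are in m, angles in rad, forces in N, time in s.
With the tool pointing down it reaches from about 0.325 to 0.75 m from the base axis. Payload 7.6 kg.
Tool frame: the origin (TCP) lies at the very end of the fingers, on their centre line; the grasp point (between the pads) lies 19 mm behind it; z points along the fingers, y is the line along which they close (so a half turn about z gives the same grasp; the last joint's range is limited). The gripper opens to 85 mm and grips with 20 to 120 N. Pads are 22 mm wide; open, the fingers measure 114 mm over their backs; the gripper's body (76 mm by 85 mm) begins 54 mm behind the grasp point. The pads swing forward as they close: fully open they stand 13 mm farther back than shut.
Start: joints at [1.157, 0.052, 1.401, -0, 1.689, -0.07], TCP at [0.177, 0.494, 0.231] pointing down, gripper open.
Joint ranges: [-2.9, 2.9], [-0.91, 2.17], [0.12, 2.37], [-1.06, 4.2], [0.26, 2.73], [-2.93, 2.93]. Speed limits (rad/s): [2.57, 2.57, 3.01, 3.14, 3.14, 3.14].

### API

Orientations are given as a rotation vector (axis times angle).
In Python, from workcell import r, vision gives the robot as it stands. Calls block until the motion is done:
- r.move_pose(position, orientation): joint-space move of the TCP to a pose.
- r.line_to(position, orientation=None, v=0.15): straight line of the TCP; orientation=None keeps the orientation; v is the mean speed in m/s.
- r.goto_joints(angles): joint-space move.
- r.ungrasp() and r.grasp(force=None): open the fingers fully, or close them until they stop; force is the grip in N (None keeps the last).
- r.sleep(seconds).
- r.ik(position, orientation): joint angles nearest the present ones, or None.
- r.state(): the state.
- vision.read_camera(name): name is "side" or "top" or "wrist"; returns the picture (400x640x3 uint8, blue, green, red); there is no depth.
- vision.camera_params(name): a dict with "camera_matrix" (3x3 intrinsics, pixels), "cam_to_world" (4x4, takes a point from camera to world coordinates); the wrist camera has in their place "T_tool_cam" (4x4, takes a point from camera to tool coordinates, whose origin is the TCP and whose axes are the flange's). Camera axes: x right, y down, z forward; pixel columns grow to the right and rows downward; lengths in m; the calibration is good to about 2 mm. The wrist camera is an equidistant fisheye: a pixel r from the principal point sees the ray r / f radians off the axis. A picture is of the moment at which its call begins: read the wrist's pose just before it. camera_params takes no time and is no camera call.
A pose or a line that the arm cannot do raises r.Unreachable and nothing moves.
- r.finish_job(): hands the job in; it is judged then, once.
The state is a dict: "time": time; "joint_positions": joint angles; "joint_velocities": joint speeds; "tau": joint torques, N m; "ee_pos": TCP position; "tool_rot": TCP orientation; "force": force on the tool from outside, world axes, zero at the start; "moment": the same for the moment, N m; "gripper_width": opening from 0.0 (shut) to 1.0 (fully open); "grasp_force": force on a finger pad.
Only numpy, scipy, OpenCV 4.12 (cv2) and the standard library are available. Lean on these libraries where they do the work, as an engineer would, in place of code of your own. Each camera call takes 0.05 s, during which the arm holds its last target. There are 200 camera calls.

### The job

Take the fuse carrier with the finger bar out of the wooden parts stand and fit it in the fuse holder on top of the bench transformer: lugs into the slots, push it down against its spring, and give it the quarter turn clockwise to its stop. The holder only makes good contact under pressure, so finish with the carrier still gripped and pressed fully down on the holder's rim, turned home, so that I can take a reading; do not let go. Do not disturb the blanking plug in the stand or the other things on the bench.

Things in the scene. Friction and masses are not known exactly. Their poses are not given: they have to be found in the camera images.
- carrier_centre (a point): Loose fuse carrier, black plastic, 65 mm tall, 60 g, upright; the point is on its axis half-way up, z up. Round flange, 33 mm diameter: underside 7.5 mm, top 12.5 mm above the point. Below it a stem, 19 mm diameter, with tapered foot, then the fuse's steel end, 14 mm diameter, tip 32.5 mm below the point. At the start it hangs in one of the stand's holes, flange on the wood.
- carrier_bar (a point): Middle of the carrier's finger bar on top of its flange, 22.5 mm above carrier_centre: 28 mm long along the carrier's x axis, 10 mm thick along its y axis (grip across this), 20 mm high. At the start it lies within 30 degrees of the stand's y axis. A half turn of the carrier looks and fits the same.
- carrier_lug (a point): On the carrier's axis at the height of its two lugs, 9 mm below carrier_centre. The lugs stick out of the stem along the carrier's +x and -x, in line with the finger bar, to 13 mm from the axis; they are 4 mm wide and 4 mm high, their tops 14.5 mm below the flange's underside.
- holder_mouth (a point): Fuse holder on the transformer's deck; the point is the centre of its mouth, level with the top of its grey rim (42 mm diameter, 8 mm above the deck), z up. Bore 21.6 mm diameter, with two entry slots about 8 mm wide along this frame's +x and -x, reaching 14 mm from the axis; either lug fits either slot. Fixed.
- holder_track (a point): In the holder's axis, 12 mm below the mouth, where the slots turn. When the carrier's flange is less than 2.5 mm above the rim the carrier can be turned clockwise seen from above (never the other way) to a stop after 84 degrees. Fully down, its flange lies on the rim. Turned but not pressed, the spring lifts it until the flange is 4 mm above the rim.
- contact_spring (a joint): Compression in m of the sprung contact deep in the holder, which meets the fuse's tip when the flange is 10 mm above the rim: 0 when empty, 0.006 with the carrier turned but not pressed, 0.010 with it fully down. It pushes up with 3 N at first touch, 11 N when fully down.
- dial_top (a point): Middle of the top of the large black dial (76 mm diameter, 31 mm high) on the deck of the bench transformer, a fixed dark steel case, 170 mm (x) by 230 mm (y), 120 mm high. The fuse holder is on the other half of the deck: its mouth is 20 mm along -x and 117 mm along -y from this point.
- stand_top (a point): Hardwood parts stand, 70 mm (x) by 150 mm (y), 50 mm high, fixed; this point is the centre of its top face, z up. Two holes of 28 mm diameter, 44 mm deep, lie 40 mm either way along its y axis: one holds the fuse carrier, the other the blanking plug.
- plug_centre (a point): Blanking plug, black plastic, round low domed cap without a finger bar (flange 33 mm diameter, top 11 mm above the stand), 30 g, in the stand's other hole; leave it alone. The point is on its axis, half-way up.
- meter_centre (a point): Hand multimeter lying on the bench, 90 by 180 by 48 mm, loose; leave it alone. The point is its middle.
- driver_centre (a point): Screwdriver lying on the bench, about 200 mm long along its x axis, 23 mm high, loose; leave it alone. The point is near its middle.
- flux_centre (a point): Small white bottle, 42 mm diameter, 115 mm high, standing loose on the bench; leave it alone. The point is half-way up.
Mind the look-alikes: they are no part of the job. Leave any white or yellow look-alike of the part that bears carrier_centre alone. There is more than one size of the part that bears stand_top; the job needs the smaller.

How it is judged:
On the way, in this order (a step that is already met when the one before it is completed fails the run):
1. the fuse carrier is lifted out of the stand in the fingers (z of carrier_centre in the frame of stand_top above 0.035 m and contact force between the fingers and carrier above 1 N), for 0.1 s.
2. the carrier is pushed down in the holder, lugs in the slots, before it is turned (flange within 3 mm of the rim) (z of carrier_centre in the frame of holder_mouth below -0.0045 m and horizontal distance between carrier_centre and holder_mouth below 0.004 m and angle between the x axis of carrier_centre and the x axis of holder_mouth, either way round below 0.45 rad), for 0.05 s.
At the end, for the whole second after the job is handed in: The carrier is in the holder (axis within 4 mm, upright within 7 degrees), turned at least 72 of the 84 degrees, pressed so that its flange is within 2 mm of the rim and the sprung contact is compressed by more than 7.5 mm, still gripped by the fingers (more than 2 N) and at rest (z of carrier_centre in the frame of holder_mouth between -0.0095 and -0.0055 m and horizontal distance between carrier_centre and holder_mouth below 0.004 m and angle between the x axis of carrier_centre and the x axis of holder_mouth, either way round above 1.25 rad and angle between the z axis of carrier_centre and the z axis of holder_mouth, either way round below 0.12 rad and value of joint contact_spring above 0.0075 m and contact force between the fingers and carrier above 2 N and linear speed of carrier below 0.01 m/s); the arm keeps its last pose, push and grip.
It fails at once if the blanking plug is moved more than 15 mm (distance of plug_centre from where it was at the start of the episode above 0.015 m).
It fails at once if the multimeter, screwdriver or bottle is moved more than 25 mm (distance of any of meter_centre, driver_centre, flux_centre from where it was at the start of the episode above 0.025 m).
It also fails if it takes over 42 s, if anything falls off the work surface, if the arm or the gripper's body presses on something with over 40 N, if the wrist force passes 120 N, or if a joint passes its speed limit or range.

## Working session

There is one attempt and no reset: what is moved stays moved. The work goes in short steps, each a Python script; the robot and the scene stay as the last script left them, time stands still between calls to the robot, and variables do not carry over. Pictures are saved under pics/ and viewed, at most 10 in all, crops included, and the job is handed in when it is done.

```bash
ls; mkdir -p pics
python3 - <<'E'
from workcell import r, vision
import cv2,numpy as np
np.set_printoptions(precision=4,suppress=True)
for n in ["side","top","wrist"]:
    cv2.imwrite(f"pics/{n}0.png",vision.read_camera(n)); print(n,vision.camera_params(n))
print(r.state())
E
```

```text
pics
side {'camera_matrix': array([[374.1525,   0.    , 321.6382],
       [  0.    , 374.1525, 200.0222],
       [  0.    ,   0.    ,   1.    ]]), 'cam_to_world': array([[ 0.9226, -0.2777,  0.2678,  0.3011],
       [-0.3856, -0.6806,  0.623 , -0.6795],
       [ 0.0093, -0.678 , -0.735 ,  0.8362],
       [ 0.    ,  0.    ,  0.    ,  1.    ]])}
top {'camera_matrix': array([[395.9056,   0.    , 317.044 ],
       [  0.    , 395.9056, 195.8499],
       [  0.    ,   0.    ,   1.    ]]), 'cam_to_world': array([[-0.0119, -0.9949,  0.0997,  0.4856],
       [-0.9998,  0.0137,  0.017 , -0.1086],
       [-0.0183, -0.0994, -0.9949,  1.0972],
       [ 0.    ,  0.    ,  0.    ,  1.    ]])}
wrist {'camera_matrix': array([[309.7069,   0.    , 315.9248],
       [  0.    , 309.7069, 197.7764],
       [  0.    ,   0.    ,   1.    ]]), 'T_tool_cam': array([[ 0.0007, -0.9518, -0.3068,  0.0786],
       [ 1.    ,  0.0008, -0.0002,  0.    ],
       [ 0.0005, -0.3068,  0.9518, -0.1428],
       [ 0.    ,  0.    ,  0.    ,  1.    ]])}
{'time': 0.15, 'joint_positions': array([ 1.1567,  0.0527,  1.4015,  0.    ,  1.6886, -0.0703]), 'joint_velocities': array([ 0.0011, -0.0017, -0.0026,  0.0004,  0.0009, -0.    ]), 'tau': array([ -0.0003, -38.1955, -36.0422,  -0.0002,   0.0047,   0.    ]), 'ee_pos': array([0.1768, 0.4941, 0.2307]), 'tool_rot': array([-0.5373, -3.095 ,  0.0018]), 'force': array([-0.1114, -0.1137, -0.3973]), 'moment': array([0.0327, 0.052 , 0.0058]), 'grasp_force': 0.0, 'gripper_width': 0.9994876602050806}
```

View pics/top0.png

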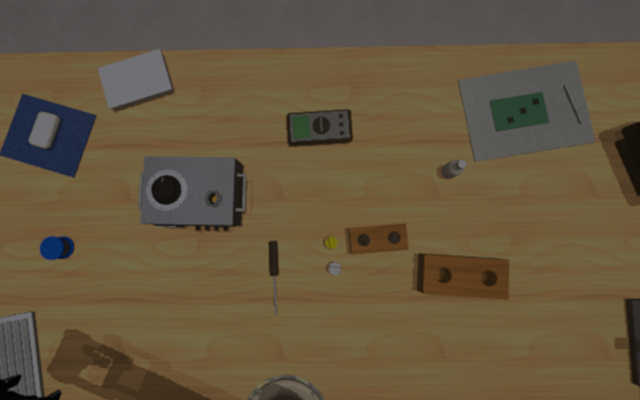

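View pics/side0.png

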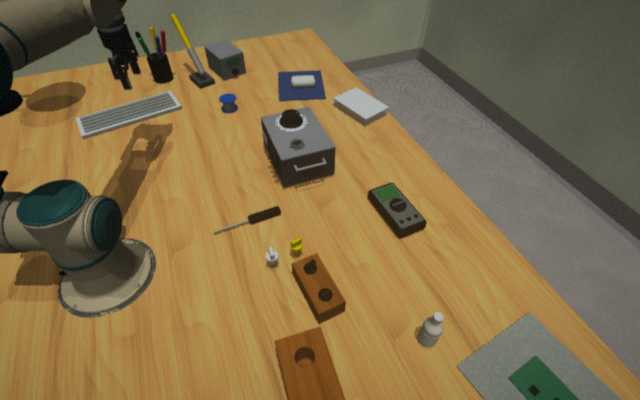

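Top view: transformer around (190,190), with dial at (166,190) and holder at (214,199). The small stand is at (378,238), with holes at (364,240) and (394,237). Next: a zoomed montage and coarse positions.

```bash
cat > h.py <<'E'
import numpy as np, cv2
from scipy.spatial.transform import Rotation as R
from workcell import r, vision
np.set_printoptions(precision=4,suppress=True)
def ray(n,px,st=None):
    p=vision.camera_params(n); K=p["camera_matrix"]
    d=np.array([(px[0]-K[0,2])/K[0,0],(px[1]-K[1,2])/K[1,1],1.])
    if n=="wrist":
        q=d[:2]; t=np.linalg.norm(q); d=np.r_[q/t*np.sin(t),np.cos(t)] if t>1e-9 else np.array([0,0,1.])
        T=np.eye(4); T[:3,:3]=R.from_rotvec(st["tool_rot"]).as_matrix(); T[:3,3]=st["ee_pos"]
        T=T@p["T_tool_cam"]
    else: T=p["cam_to_world"]
    return T[:3,3],T[:3,:3]@d
def onz(n,px,z,st=None):
    o,d=ray(n,px,st); return o+d*(z-o[2])/d[2]
def down(a):  # tool pointing down; tool y axis along world angle a
    y=np.array([np.cos(a),np.sin(a),0]); z=np.array([0,0,-1.])
    return R.from_matrix(np.c_[np.cross(y,z),y,z]).as_rotvec()
E
python3 - <<'E'
from h import *
t=cv2.imread("pics/top0.png"); s=cv2.imread("pics/side0.png")
c=lambda im,x,y,w=80,h=60: cv2.convertScaleAbs(cv2.resize(im[y:y+h,x:x+w],(400,300),interpolation=cv2.INTER_CUBIC),alpha=2)
cv2.imwrite("pics/m.png",np.vstack([np.hstack([c(t,338,208),c(s,280,245)]),np.hstack([c(t,165,165),c(s,260,105)])]))
for nm,px,z in [("dial",(166,190),.151),("hold",(214,199),.128),("h1",(364,240),.05),("h2",(394,237),.05),("big",(465,275),.05)]: print(nm,onz("top",px,z))
for nm,px,z in [("h1",(311,267),.05),("h2",(325,295),.05),("hold",(297,144),.128)]: print(nm,onz("side",px,z))
E
```

```text
dial [0.5997 0.2735 0.151 ]
hold [0.5784 0.1628 0.128 ]
h1 [ 0.4724 -0.2124  0.05  ]
h2 [ 0.4793 -0.2911  0.05  ]
big [ 0.3793 -0.4713  0.05  ]
h1 [ 0.4772 -0.2094  0.05  ]
h2 [ 0.4793 -0.2922  0.05  ]
hold [0.5788 0.1585 0.128 ]
```

View pics/m.png

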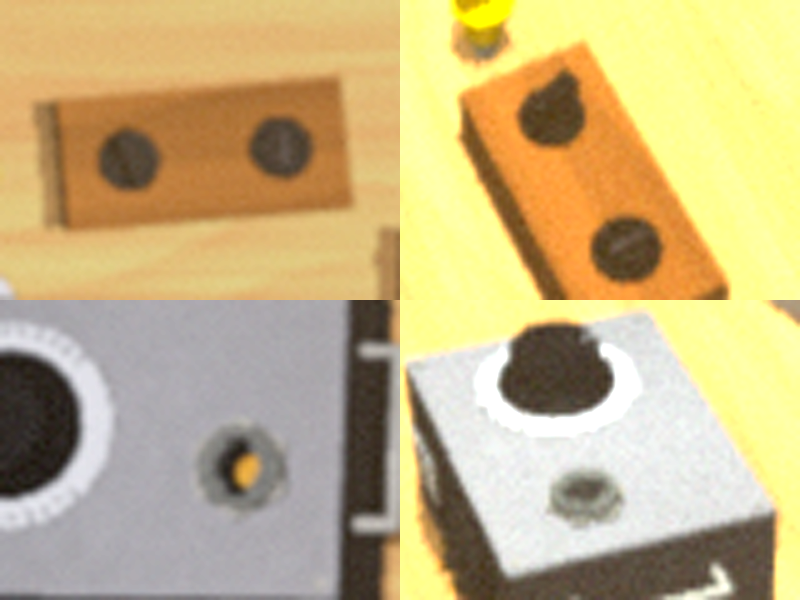

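The side crop shows the finger bar on the carrier in the hole nearer the transformer, h1 ≈ (0.475,-0.211). The holder is at ≈ (0.578,0.160). Now I'll look at both with the wrist camera, the holder first since it is on the way.

Run:
```python
from h import *
D=np.pi/180
for p in [(.5785,.16,.2),(.475,-.211,.06)]:
    for a in (-180,-135,-90,-45,0,45,90,135): print(p,a,r.ik(p,down(a*D)))
r.move_pose((0.5785,0.161,0.30),down(90*D))
r.line_to((0.5785,0.161,0.235)); r.sleep(.3)
s=r.state(); im=vision.read_camera("wrist"); cv2.imwrite("pics/w1.png",im); print(s["ee_pos"],s["tool_rot"],s["time"])
np.save("pics/w1.npy",np.r_[s["ee_pos"],s["tool_rot"]])
r.line_to((0.5785,0.161,0.30),v=.3)
r.move_pose((0.476,-0.211,0.26),down(5*D)); r.line_to((0.476,-0.211,0.16)); r.sleep(.3)
s=r.state(); im2=vision.read_camera("wrist"); cv2.imwrite("pics/w2.png",im2); print(s["ee_pos"],s["tool_rot"],s["time"])
np.save("pics/w2.npy",np.r_[s["ee_pos"],s["tool_rot"]])
cv2.imwrite("pics/w12.png",cv2.convertScaleAbs(np.vstack([im[50:350],im2[50:350]]),alpha=1.8))
```

```text
(0.5785, 0.16, 0.2) -180 None
(0.5785, 0.16, 0.2) -135 [ 0.2083  0.2752  1.2145 -0.      1.652   2.5645]
(0.5785, 0.16, 0.2) -90 [ 0.2083  0.2752  1.2145 -0.      1.652   1.7791]
(0.5785, 0.16, 0.2) -45 [ 0.2083  0.2752  1.2145 -0.      1.652   0.9937]
(0.5785, 0.16, 0.2) 0 [ 0.2083  0.2752  1.2145 -0.      1.652   0.2083]
(0.5785, 0.16, 0.2) 45 [ 0.2083  0.2752  1.2145 -0.      1.652  -0.5771]
(0.5785, 0.16, 0.2) 90 [ 0.2083  0.2752  1.2145 -0.      1.652  -1.3625]
(0.5785, 0.16, 0.2) 135 [ 0.2083  0.2752  1.2145 -0.      1.652  -2.1479]
(0.475, -0.211, 0.06) -180 [-0.4891  0.1663  1.6291  0.      1.3462  2.6525]
(0.475, -0.211, 0.06) -135 [-0.4891  0.1663  1.6291 -0.      1.3462  1.8671]
(0.475, -0.211, 0.06) -90 [-0.4891  0.1663  1.6291 -0.      1.3462  1.0817]
(0.475, -0.211, 0.06) -45 [-0.4891  0.1663  1.6291 -0.      1.3462  0.2963]
(0.475, -0.211, 0.06) 0 [-0.4891  0.1663  1.6291 -0.      1.3462 -0.4891]
(0.475, -0.211, 0.06) 45 [-0.4891  0.1663  1.6291  0.      1.3462 -1.2745]
(0.475, -0.211, 0.06) 90 [-0.4891  0.1663  1.6291  0.      1.3462 -2.0599]
(0.475, -0.211, 0.06) 135 [-0.4891  0.1663  1.6291 -0.      1.3462 -2.8453]
[0.5788 0.1611 0.2359] [-0.0001  3.1401  0.0005] 2.9417
[ 0.4762 -0.2111  0.1607] [2.1216 2.3154 0.0004] 5.9167
```

View pics/w12.png

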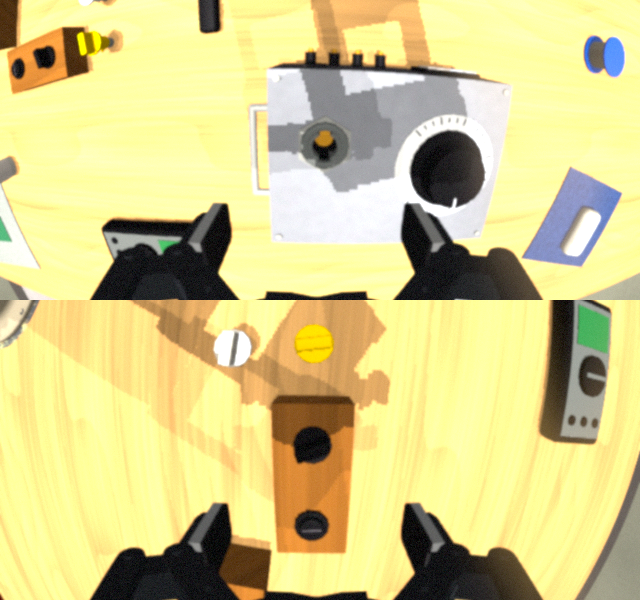

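Wrist 1 shows the holder at about (325,192) with its slots vertical in the image. Wrist 2 shows the carrier at about (312,194) and the plug at (312,275). Zooming on both.

Run:
```python
from h import *
a=cv2.imread("pics/w1.png"); b=cv2.imread("pics/w2.png")
c=lambda im,x,y,al: cv2.convertScaleAbs(cv2.resize(im[y-25:y+25,x-25:x+25],(400,400),interpolation=cv2.INTER_CUBIC),alpha=al)
cv2.imwrite("pics/z.png",np.hstack([c(a,325,194,2.5),c(b,312,194,5)]))
```

```text
(no output)
```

View pics/z.png

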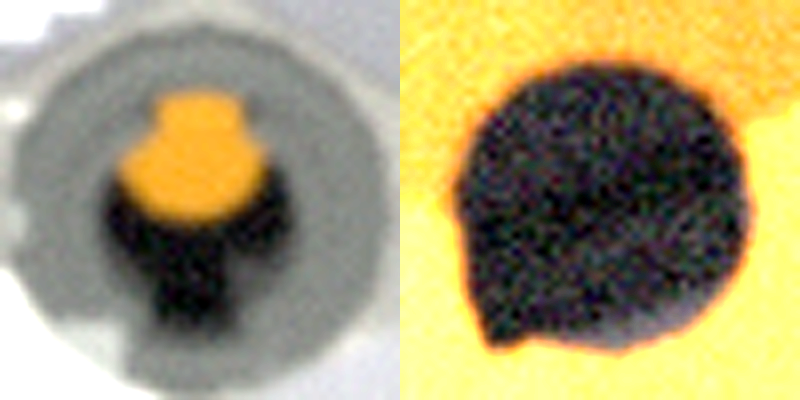

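The holder's rim is centred at about (325,194.6), with its slots almost exactly along world x. The carrier's bar corner shows at lower left but is too dark to read, so I'll average frames from closer with a stretched dark range.

Run:
```python
from h import *
D=np.pi/180
def av(n,k=6): return np.mean([vision.read_camera(n).astype(float) for _ in range(k)],0)
r.line_to((0.476,-0.255,0.12)); r.sleep(.2)
s=r.state(); A=av("wrist"); np.save("pics/w3.npy",np.r_[s["ee_pos"],s["tool_rot"]]); np.save("pics/w3im.npy",A)
cv2.imwrite("pics/w3.png",A.astype(np.uint8))
S=av("side"); np.save("pics/s3im.npy",S)
o=[]
from h import ray
T=np.eye(4);T[:3,:3]=R.from_rotvec(s["tool_rot"]).as_matrix();T[:3,3]=s["ee_pos"]
T=np.linalg.inv(T@vision.camera_params("wrist")["T_tool_cam"]); K=vision.camera_params("wrist")["camera_matrix"]
q=T@[.475,-.211,.065,1]; th=np.arctan2(np.hypot(q[0],q[1]),q[2]); e=q[:2]/np.hypot(q[0],q[1])*th*K[0,0]+K[:2,2]; print("expect",e)
x,y=e.astype(int)
print("crop",x-35,y-35)
c=lambda im,x,y,h: cv2.resize(np.clip(im[y-h:y+h,x-h:x+h]*5,0,255).astype(np.uint8),(400,400),interpolation=cv2.INTER_CUBIC)
cv2.imwrite("pics/z3.png",np.hstack([c(A,x,y,35),c(S,311,266,18)])); print(s["time"])
```

```text
expect [319.4703 155.0121]
crop 284 120
6.7167
```

View pics/z3.png

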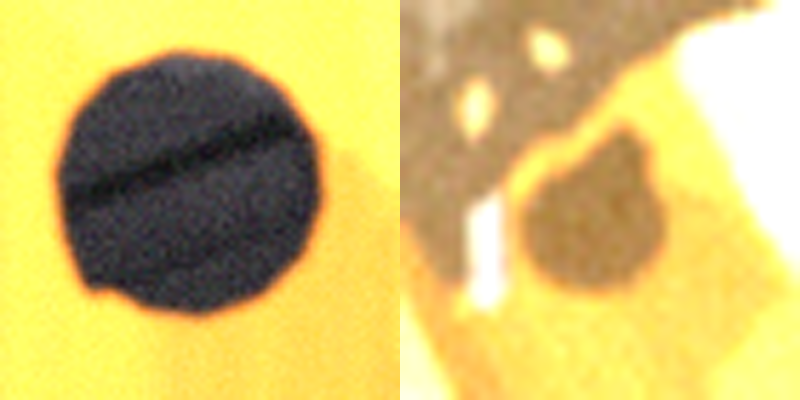

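The bar runs near-horizontally in the wrist image at a slope of about 18°: dark side face from (70,195) to (290,128), top face just below it. The side view's up-right edge of about 37° predicts the same direction, world angle about 23°, so the gripper must close at about 113°. I'll compute that precisely, then grasp.

Run:
```python
from h import *
def st(f): a=np.load(f); return dict(ee_pos=a[:3],tool_rot=a[3:])
A=np.load("pics/w3im.npy"); s3=st("pics/w3.npy"); s1=st("pics/w1.npy"); s2=st("pics/w2.npy")
x0,y0=284,120
g=A.mean(2); m=(g[y0:y0+70,x0:x0+70]<32).astype(np.uint8)
cs,_=cv2.findContours(m,cv2.RETR_EXTERNAL,cv2.CHAIN_APPROX_NONE); c=max(cs,key=cv2.contourArea)[:,0,:].astype(float)
k=c[(c[:,1]<30)|(c[:,0]>42)]   # drop the side where the bar pokes out
P=np.array([onz("wrist",p+[x0,y0],.055,s3)[:2] for p in k])
M=np.c_[2*P,np.ones(len(P))]; u=np.linalg.lstsq(M,(P**2).sum(1),rcond=None)[0]; print("flange c",u[:2],"r",np.sqrt(u[2]+u[0]**2+u[1]**2))
gs=cv2.GaussianBlur(g,(0,0),.8)
pts=[]
for x in range(298,335):
    e=y0+34-(x-x0-12)*.32; ys=np.arange(int(e)-6,int(e)+7); pts.append((x,ys[np.argmin(gs[ys,x])]))
pts=np.array(pts,float); f=np.polyfit(*pts.T,1); f=np.polyfit(*pts[abs(np.polyval(f,pts[:,0])-pts[:,1])<1.5].T,1)
a,b=[onz("wrist",(x,np.polyval(f,x)),.065,s3) for x in (298,333)]; d=b-a; print("slope",f[0],"bar deg",np.degrees(np.arctan2(d[1],d[0])),a,b)
print("bar top c",onz("wrist",(317.6,157.1),.075,s3))
print("holder w1",onz("wrist",(324.7,195.4),.128,s1),"dial",onz("wrist",(447,168+50),.151,s1))
# stand yaw: holes; slot direction
p,q=onz("wrist",(325.,180.2),.128,s1),onz("wrist",(324.4,210.9),.128,s1); print("slot",p,q,np.linalg.norm(p-q))
# transformer corner lines in w1 (deck z=.12)
for p in [(270,70),(509,87),(484,241),(274,242)]: print("corner",onz("wrist",(p[0],p[1]+50),.12,s1)[:2])
```

```text
flange c [ 0.4732 -0.2111] r 0.015832742077920386
slope -0.3373636794689439 bar deg 23.987297409193033 [ 0.461  -0.2114  0.065 ] [ 0.4829 -0.2017  0.065 ]
bar top c [ 0.4737 -0.2107  0.075 ]
holder w1 [0.5791 0.1686 0.128 ] dial [0.5916 0.2716 0.151 ]
slot [0.5658 0.1687 0.128 ] [0.5932 0.1684 0.128 ] 0.027371914843562162
corner [0.5157 0.1228]
corner [0.5225 0.3459]
corner [0.6954 0.3527]
corner [0.6845 0.1186]
```

Carrier (0.4733,-0.211), flange radius 15.8 mm and bar at 24°, all consistent. The holder's y readings disagree by several mm, so I'll re-measure it from directly overhead at two opposite wrist orientations after picking up the carrier.

Run:
```python
from h import *
D=np.pi/180; c=(.4734,-.211); o=down(114*D)
print(r.state()["gripper_width"])
r.move_pose((*c,.15),o); print(r.state()["joint_positions"])
r.line_to((*c,.057),v=.12); print(r.state()["force"],r.state()["ee_pos"])
r.grasp(60); s=r.state(); print(s["gripper_width"],s["grasp_force"],s["force"],s["ee_pos"])
r.line_to((*c,.16),v=.15); r.sleep(.1); s=r.state(); print(s["gripper_width"],s["grasp_force"],s["force"],s["time"])
r.move_pose((.475,-.1,.26),down(114*D))
L=[]
for i,(p,a) in enumerate([((.5,.163,.225),-90),((.658,.163,.225),90)]):
    r.move_pose((p[0],p[1],.26),down(a*D)); r.line_to(p); r.sleep(.3); s=r.state()
    A=np.mean([vision.read_camera("wrist").astype(float) for _ in range(3)],0)
    np.save(f"pics/v{i}.npy",np.r_[s["ee_pos"],s["tool_rot"]]); np.save(f"pics/v{i}im.npy",A); L.append(A)
    cv2.imwrite(f"pics/v{i}.png",A.astype(np.uint8)); print(s["ee_pos"],s["time"],s["grasp_force"],s["force"])
cv2.imwrite("pics/v.png",np.clip(np.hstack([l[:, 120:520] for l in L])*2,0,255).astype(np.uint8))
```

```text
1.0000113385026408
[-0.4906  0.0737  1.5413 -0.      1.5267 -2.4795]
[ 0.4974 -0.1822  0.7217] [ 0.4739 -0.2113  0.0579]
0.10016130882414723 61.30753040313721 [1.2083 0.1373 1.2869] [ 0.4735 -0.2111  0.0572]
0.09943599118479163 60.94807505607605 [ 0.3081 -0.0786 -1.0466] 11.4667
[0.5003 0.1631 0.2259] 16.2 60.889331102371216 [ 0.2205 -0.1488 -1.4328]
[0.6583 0.163  0.2261] 19.725 60.88714599609375 [ 0.022  -0.0497 -0.267 ]
```

View pics/v.png

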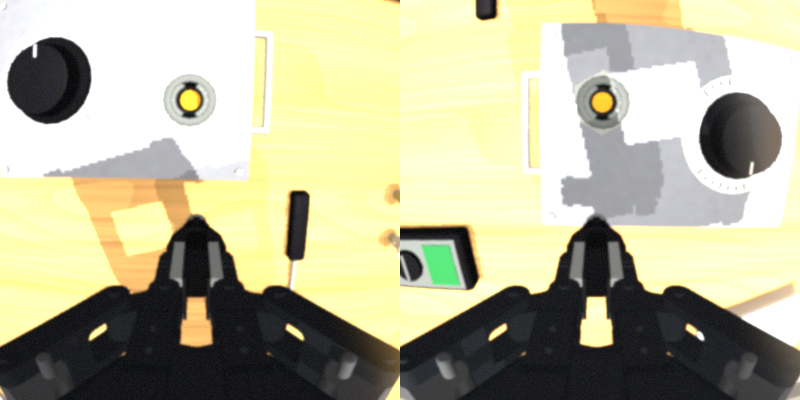

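Gripped at 61 N. The holder is seen from overhead at (309,100) and (322,102), with the brass contact visible. Measuring both the contact centroid (z≈0.098) and the dark bore region at the rim.

Run:
```python
from h import *
def st(f): a=np.load(f); return dict(ee_pos=a[:3],tool_rot=a[3:])
Z=[]
for i,(cx,cy) in enumerate([(309,100),(322,102)]):
    A=np.load(f"pics/v{i}im.npy"); s=st(f"pics/v{i}.npy"); h=22
    C=A[cy-h:cy+h,cx-h:cx+h]; org=np.array([cx-h,cy-h])
    m=((C[...,2]-C[...,0])>50); yy,xx=np.nonzero(m); rr=np.hypot(xx-h,yy-h)<14; oc=np.array([xx[rr].mean(),yy[rr].mean()])+org
    g=C.mean(2); Y,X=np.mgrid[:2*h,:2*h]; near=np.hypot(X-h,Y-h)<18
    b=(((g<22)&near)|(m&near)).astype(np.uint8)
    cs,_=cv2.findContours(b,cv2.RETR_EXTERNAL,cv2.CHAIN_APPROX_NONE); c=max(cs,key=cv2.contourArea)
    (rx,ry),sz,an=cv2.minAreaRect(c); bx=cv2.boundingRect(c)
    bc=np.array([bx[0]+(bx[2]-1)/2,bx[1]+(bx[3]-1)/2])+org
    print(i,"contact px",oc,onz("wrist",oc,.098,s),"bore px",bc,bx,onz("wrist",bc,.128,s))
    # sat-based rim: lab neutral grey not bright -> profile lines
    Z.append(cv2.resize(np.clip(C*2.2,0,255).astype(np.uint8),(396,396),interpolation=cv2.INTER_CUBIC))
cv2.imwrite("pics/vz.png",np.hstack(Z))
```

```text
0 contact px [309.7425  99.7945] [0.5804 0.1686 0.098 ] bore px [309.5  96.5] (12, 5, 22, 28) [0.5828 0.1681 0.128 ]
1 contact px [321.8955 101.774 ] [0.5803 0.1681 0.098 ] bore px [322. 102.] (12, 12, 21, 21) [0.5804 0.1676 0.128 ]
```

View pics/vz.png

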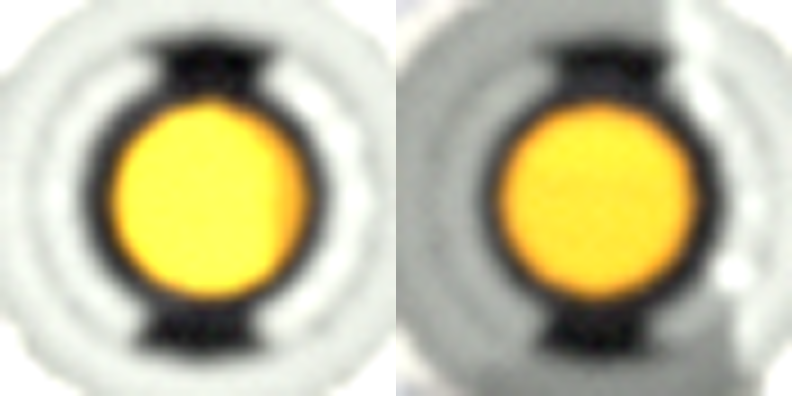

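Both opposite views agree: mouth at (0.5804,0.1682), slot yaw about −1.7°. Insert with tool angle 88.3°, stepping down with force checks.

Run:
```python
from h import *
D=np.pi/180; p=(.5801,.1681); o=down(88.3*D)
r.move_pose((*p,.185),o); r.line_to((*p,.160),v=.1); r.sleep(.15); s=r.state(); f0=s["force"]; print(s["ee_pos"],s["time"],f0)
for z in (.155,.151,.148,.145,.142,.139,.1365,.1350):
    r.line_to((*p,z),v=.05); s=r.state(); f=s["force"]-f0; print(z,s["ee_pos"],f,s["moment"])
    if f[2]>25 or np.hypot(f[0],f[1])>15: print("stop"); break
print(s["time"],s["grasp_force"],s["joint_positions"])
```

```text
[0.5807 0.1681 0.1609] 20.8667 [ 0.9301  0.0633 -0.0267]
0.155 [0.5799 0.1681 0.1546] [-0.6431 -0.5987 -0.1756] [-0.0362 -0.0029  0.0603]
0.151 [0.5799 0.1681 0.1506] [-1.2484  1.6191 -0.4809] [ 0.0364  0.0365 -0.0232]
0.148 [0.58   0.1681 0.1477] [-0.0889 -0.2033 -0.401 ] [ 0.004   0.0068 -0.0076]
0.145 [0.5803 0.1681 0.1453] [-1.1867 -0.1843 -0.2756] [ 0.0215 -0.029   0.026 ]
0.142 [0.5803 0.1682 0.1425] [-0.5627  0.3671  4.4428] [-0.0081  0.1452  0.0174]
0.139 [0.5804 0.1682 0.1399] [-2.3881 -1.0086  6.9107] [-0.0713  0.2342  0.0246]
0.1365 [0.5804 0.1682 0.1378] [-1.8166 -0.9095  9.3211] [-0.0875  0.4256 -0.0348]
0.135 [0.5805 0.1682 0.1366] [-3.3131 -0.3786  9.2909] [-0.1303  0.4638 -0.0308]
22.8667 62.24356770515442 [ 0.2209  0.3193  1.2884 -0.0001  1.532  -1.3202]
```

It went in freely, with the spring force rising as specified. Pushing fully down, then turning.

Run:
```python
from h import *
p=(.5799,.1681); D=np.pi/180
z=.135
for z in (.1335,.1325,.1315,.1305,.1295,.1285):
    r.line_to((*p,z),v=.04); r.sleep(.08); s=r.state(); print(z,s["ee_pos"],s["force"],s["moment"])
    if s["force"][2]>19: break
r.sleep(.1)
q0=np.array(r.ik((*p,z),down(88.3*D)))
for d in (15,35,55,70,78,82,84):
    q=q0.copy(); q[5]+=d*D; r.goto_joints(q); s=r.state()
    print(d,np.degrees(s["joint_positions"][5]-q0[5]),s["ee_pos"],s["force"],s["moment"][2],s["grasp_force"])
    if abs(s["moment"][2])>1.5: print("stop"); break
print(s["time"])
```

```text
0.1335 [0.5804 0.1682 0.1355] [-1.9175  0.2498 10.8217] [-0.127   0.5023  0.0136]
0.1325 [0.5805 0.1682 0.1352] [-4.613  -0.6854 13.9641] [-0.2267  0.8108 -0.0616]
0.1315 [0.5805 0.1682 0.1352] [-6.8819 -2.0304 18.6241] [-0.3182  1.2733 -0.0144]
0.1305 [0.5805 0.1682 0.1352] [-8.5113 -2.9349 21.882 ] [-0.4152  1.735  -0.0175]
15 15.032152191608896 [0.5816 0.1684 0.1352] [-3.277  -0.8391 19.674 ] -0.10108318132021676 63.74534726142883
35 35.02554413196621 [0.582  0.1683 0.1352] [-1.5636 -1.7587 18.7157] -0.036336298788703314 63.61190915107727
55 55.02465451562703 [0.5819 0.1682 0.1352] [-1.2631 -1.0418 18.8345] -0.12101346188804613 63.64800453186035
70 70.03434016267757 [0.5818 0.1682 0.1352] [-1.7649 -1.3318 18.6141] -0.1252519672925698 63.680559396743774
78 78.03833764812964 [0.5817 0.1683 0.1352] [-2.8791 -1.5833 19.2521] -0.07917414890519613 63.746044635772705
82 82.01629975763008 [0.5813 0.1683 0.1352] [-5.3165 -1.4759 21.275 ] 0.06365880800659178 63.91387939453125
84 84.00156495122847 [0.5811 0.1683 0.1352] [-6.3515 -2.7299 21.4738] 0.06408838129125918 63.989142179489136
26.625
```

The flange has been seated throughout (TCP z 0.1352, as predicted), and the turn reached 84° with a low moment, so nothing jammed or slipped. A last check at rest, then hand-in.

Run:
```python
from h import *
r.sleep(.4); s=r.state(); T=R.from_rotvec(s["tool_rot"]).as_matrix()
print(s["ee_pos"],s["force"],s["moment"],s["grasp_force"],s["gripper_width"],"tilt",np.degrees(np.arccos(-T[2,2])),abs(s["joint_velocities"]).max(),s["time"])
if s["force"][2]>14 and s["ee_pos"][2]<.1362: print(r.finish_job())
```

```text
[0.5811 0.1683 0.1352] [-5.9031 -2.6974 20.9397] [-0.375   1.2141  0.0356] 63.98884892463684 0.09996249553108562 tilt 0.3151606212955028 0.0014588944526120493 27.025
the job is handed in; nothing more can be done
None
```

The fuse carrier is in the holder, pressed fully down on the rim at about 21 N, turned 84° clockwise to its stop and still gripped at 64 N. I handed the job in at 27 s; the arm never went near the blanking plug or the loose things on the bench, but I took no final picture and no verdict came back.

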